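# Stand the lipped panel sample up for the glue-line check

## Task

Beside the edge-banding machine three panel samples lie flat on their rests. Take the one with white faces and the dark-brown wooden lipping and stand it upright on its plain short edge in the middle of the black check pad with the yellow border, lipping on top. Let go of it standing there, and leave the other two samples lying where they are.

Things in the scene. Friction and masses are not known exactly. Their poses are not given: they have to be found in the camera images.
- sample_white_dark: The sample to stand up. White faces, dark-brown lipping: rigid panel block, 110 (x) x 54 (y) x 22 mm (z), 0.1 kg. Origin at its centre; +x points to the lipped end (a 14 mm strip across the end), at first roughly away from the robot. Lies flat, centre 45 mm above the table, on a fixed rest 80 x 30 x 34 mm high: long sides overhang 12 mm. Upright, its centre is 55 mm above its foot.
- sample_white_orange: Leave alone. White faces, orange lipping: rigid panel block, 110 (x) x 54 (y) x 22 mm (z), 0.1 kg. Origin at its centre; +x points to the lipped end (a 14 mm strip across the end), at first roughly away from the robot. Lies flat, centre 45 mm above the table, on a fixed rest 80 x 30 x 34 mm high: long sides overhang 12 mm.
- sample_grey_dark: Leave alone. Dark-grey faces, dark-brown lipping: rigid panel block, 110 (x) x 54 (y) x 22 mm (z), 0.1 kg. Origin at its centre; +x points to the lipped end (a 14 mm strip across the end), at first roughly away from the robot. Lies flat, centre 45 mm above the table, on a fixed rest 80 x 30 x 34 mm high: long sides overhang 12 mm.
- pad: The check pad: a fixed flat black rubber square, 120 x 120 mm, 6 mm high, with a yellow border line on top. Origin: the centre of its underside, on the table (its top is 6 mm above). z up; x and y along its sides. The sample may face any way on it.

How it is judged (in metres and radians):
At the end, for the whole second after the job is handed in: The white sample with dark lipping stands on its plain short edge on the pad, lipping up (long axis within about 10 degrees of vertical), its centre within 25 mm of the pad's centre seen from above and 53 to 69 mm above the table, at rest; the other two samples are within 25 mm of where they began (angle between sample_white_dark's own x axis and vertical below 0.17 rad and horizontal distance between sample_white_dark and pad below 0.025 m and height (world z) of sample_white_dark between 0.053 and 0.069 m and linear speed of sample_white_dark below 0.02 m/s and angular speed of sample_white_dark below 0.2 rad/s and distance of each of sample_white_orange, sample_grey_dark from where it was at the start of the episode below 0.025 m); the robot touches nothing.
It fails at once if another sample is shoved or knocked off its rest (moved more than 25 mm) (distance of any of sample_white_orange, sample_grey_dark from where it was at the start of the episode above 0.025 m).
It also fails if it takes over 38 s, if anything falls off the work surface, if the arm or the gripper's body presses on something with over 40 N, if the wrist force passes 120 N, or if a joint passes its speed limit or range.

## Robot

A 7-joint arm with a two-finger parallel gripper is mounted at the origin on the work surface. World frame = base frame: x ahead of the robot, y to its left, z up, the work surface at z = 0. Lengths are in mm, angles in rad, forces in N, time in s.
With the tool pointing down it reaches from about 350 to 900 mm from the base axis. Payload 19.9 kg.
Tool frame: the origin (TCP) lies on the centre line of the jaws, within the pads' length; the fingertips stand 14 mm ahead of it and the grasp point (between the pads) lies 5 mm behind it; z points along the fingers, y is the line along which they close (so a half turn about z gives the same grasp; the last joint's range is limited). The gripper opens to 94 mm and grips with 3 to 60 N. Pads are 16 mm wide; open, the fingers measure 119 mm over their backs; the gripper's body (75 mm by 177 mm) begins 78 mm behind the grasp point.
Start: joints at [-1.22, 0.417, -0.01, 1.614, 0.005, 1.111, -0.053], TCP at [238.646, 577.623, 219.425] pointing down, gripper open.
Joint ranges: [-2.81, 2.81], [-0.39, 2.02], [-1.27, 1.25], [0.06, 2.57], [-1.19, 4.33], [0.19, 2], [-2.82, 2.82]. Speed limits (rad/s): [1.89, 1.89, 2.39, 2.39, 3.01, 3.01, 3.01].

## Interface

Orientations are given as a rotation vector (axis times angle).
In Python, from station import arm, optics, order gives the robot as it stands (arm), with the cameras (optics) and the job (order).
- The arm moves only by the shell command python3 nudge.py 'ROWS' [FORCE]. ROWS is a JSON list of rows, 1 to 20 of them, each of 7 numbers: the opening from 0.0 (shut) to 1.0 (fully open), then dx, dy, dz in mm, then a rotation vector rx, ry, rz in rad; each row shifts and turns the commanded pose from where the row before left it, along the tool's axes as they then stand; what a row does not reach is not made up. A row lasts 1/12 s, in which the tool goes at most 41.7 mm and 0.125 rad, less where a joint would pass 70% of its speed; a pose out of reach is approached as far as the arm can. The fingers move at their own pace and stop on an object; FORCE is the grip in N (left out, the last holds). Time passes only in rows, so rows that do not move let the fingers close. It prints the time, the measured TCP pose, the force, the opening and the grip force at its end.
- arm.get_state(): the state, without advancing time (a new reading comes with each control period).
- optics.capture(name): name is "scene" or "side" or "wrist"; returns a dict with "image" (400x640x3 uint8, blue, green, red), "fx", "fy", "cx", "cy" (pixels), "world_to_cam" (4x4, takes a point from world to camera coordinates); the wrist camera has in their place "tool_from_camera" (4x4, takes a point from camera to tool coordinates, whose origin is the TCP and whose axes are the flange's). Camera axes: x right, y down, z forward; pixel columns grow to the right and rows downward; lengths in mm; the calibration is good to about 2 mm. A picture is of the moment at which its call begins: read the wrist's pose just before it. There is no depth.
- order.job_done(): hands the job in; it is judged then, once.
The state is a dict: "clock": time; "joint_positions": joint angles; "qd": joint speeds; "joint_efforts": joint torques, N m; "tool_pos": TCP position; "ee_rot": TCP orientation; "wrist_force": force on the tool from outside, world axes, zero at the start; "ft_torque": the same for the moment, N m; "gripper_width": opening from 0.0 (shut) to 1.0 (fully open); "grip_force": force on a finger pad.
Only numpy, scipy, OpenCV 4.12 (cv2) and the standard library are available. Lean on these libraries where they do the work, as an engineer would, in place of code of your own. Each camera call takes 0.05 s, during which the arm holds its last target. There are 200 camera calls.

## Working session

There is one attempt and no reset: what is moved stays moved. The work goes in short steps, Python scripts to look and compute and a shell command to move; the robot and the scene stay as the last step left them, time stands still between calls to the robot, and variables do not carry over. Pictures are saved under pics/ and viewed, at most 10 in all, crops included, and the job is handed in when it is done.

```bash
ls; mkdir -p pics; python3 - <<'E'
from station import arm, optics, order
import cv2,numpy as np
s=arm.get_state();print({k:np.round(v,3).tolist() for k,v in s.items()})
a=optics.capture("scene");b=optics.capture("side")
for n,c in(("scene",a),("side",b)):
    cv2.imwrite(f"pics/{n}0.png",c["image"]);print(n,c["fx"],c["fy"],c["cx"],c["cy"],np.round(c["world_to_cam"],4).tolist())
E
```

```text
nudge.py
pics
station.py
{'clock': 0.0, 'joint_positions': [-1.22, 0.418, -0.01, 1.614, 0.005, 1.111, -0.053], 'qd': [0.0, -0.0, -0.0, 0.001, -0.0, -0.001, -0.001], 'joint_efforts': [0.001, -85.125, 0.639, -42.601, -0.049, 0.019, 0.0], 'tool_pos': [238.513, 577.307, 218.833], 'ee_rot': [-0.611, -3.081, 0.002], 'wrist_force': [-0.054, -0.629, -0.019], 'ft_torque': [-0.018, 0.012, -0.042], 'grip_force': 0.0, 'gripper_width': 1.003}
scene 361.6703650718311 361.6703650718311 323.84010121514234 199.0534050231824 [[-0.0775, 0.997, -0.0015, 30.7288], [0.711, 0.0542, -0.7011, -324.5847], [-0.6989, -0.0554, -0.7131, 1213.5071], [0.0, 0.0, 0.0, 1.0]]
side 368.3350968368935 368.3350968368935 315.9209454131178 201.4790017475256 [[-0.8615, -0.5077, 0.0044, 433.7688], [-0.3026, 0.5064, -0.8075, 194.6425], [0.4077, -0.697, -0.5899, 571.2646], [0.0, 0.0, 0.0, 1.0]]
```

View pics/scene0.png

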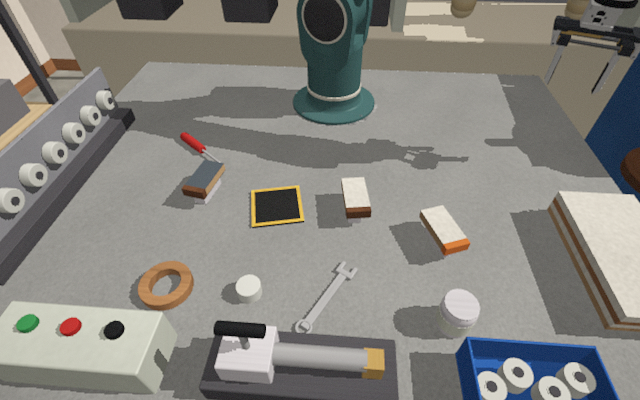

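View pics/side0.png

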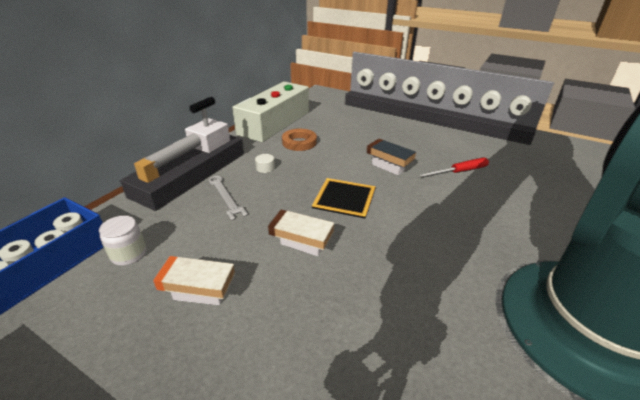

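Scene: the white/dark sample is at about (356,197), the pad at (277,206), orange at (444,230), grey at (204,180). In the side view the target is at (303,230) and the pad at (345,197). I'll enlarge crops to read the corners.

```bash
python3 - <<'E'
import cv2,numpy as np
a=cv2.imread("pics/scene0.png")[170:230,240:390];b=cv2.imread("pics/side0.png")[170:260,260:385]
f=lambda i,k:cv2.resize(i,None,fx=k,fy=k,interpolation=cv2.INTER_CUBIC)
cv2.imwrite("pics/c1.png",f(a,5));cv2.imwrite("pics/c2.png",f(b,6))
E
```

```text
(no output)
```

View pics/c1.png

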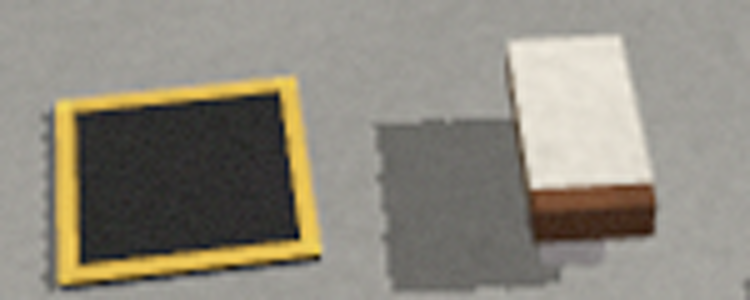

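View pics/c2.png

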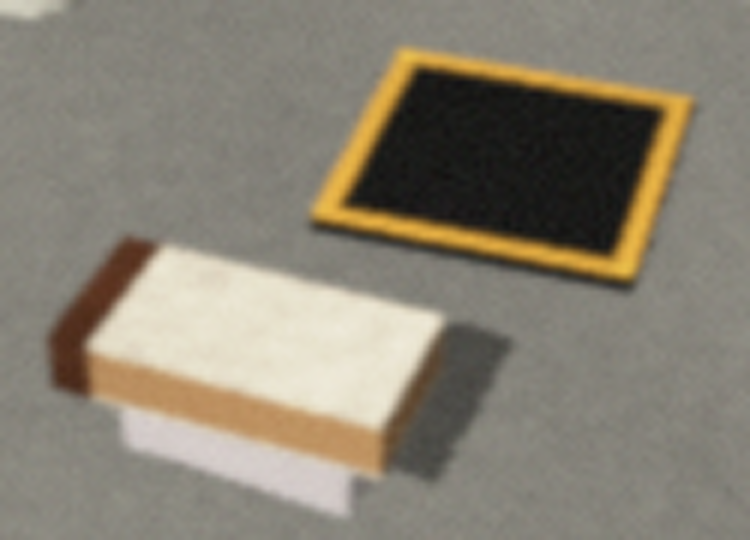

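Crops: scene white top corners (508,40),(622,37),(653,186),(528,190), pad corners (57,101),(297,77),(321,255),(60,284). Side white top corners (443,318),(383,428),(90,350),(160,243), pad corners (692,98),(635,280),(312,222),(403,48).

```bash
python3 - <<'E'
import cv2,numpy as np
Ws=np.array([[-0.0775, 0.997, -0.0015, 30.7288], [0.711, 0.0542, -0.7011, -324.5847], [-0.6989, -0.0554, -0.7131, 1213.5071]])
Wd=np.array([[-0.8615, -0.5077, 0.0044, 433.7688], [-0.3026, 0.5064, -0.8075, 194.6425], [0.4077, -0.697, -0.5899, 571.2646]])
K=lambda f,x,y:np.array([[f,0,x],[0,f,y],[0,0,1]])
P1=K(361.67,323.84,199.053)@Ws;P2=K(368.335,315.921,201.479)@Wd
g=lambda p,k,o:((np.array(p,float)+.5)/k-.5+o).T
def tri(s,d):
    X=cv2.triangulatePoints(P1,P2,g(s,5,[240,170]),g(d,6,[260,170]));return (X[:3]/X[3]).T
# order: plain -y, plain +y, boundary +y, boundary -y
S=tri([(508,40),(622,37),(653,186),(528,190)],[(443,318),(383,428),(90,350),(160,243)])
# near -y, near +y, far +y, far -y
D=tri([(57,101),(297,77),(321,255),(60,284)],[(692,98),(635,280),(312,222),(403,48)])
for n,Q in(("S",S),("D",D)):
    print(n,Q.round(1).tolist(),"mean",Q.mean(0).round(1)); 
    e=(Q[2]+Q[3]-Q[0]-Q[1])/2;f=(Q[1]+Q[2]-Q[0]-Q[3])/2
    print("x",e.round(1),np.linalg.norm(e),np.degrees(np.arctan2(e[1],e[0])),"y",f.round(1),np.linalg.norm(f),np.degrees(np.arctan2(-f[0],f[1])))
from station import arm, optics, order
from scipy.spatial.transform import Rotation as R
s=arm.get_state();print(R.from_rotvec(s["ee_rot"]).as_matrix().round(3).tolist())
E
```

```text
S [[438.5, 45.5, 57.4], [430.2, 99.2, 56.5], [525.6, 112.8, 54.6], [535.4, 58.6, 57.0]] mean [482.4  79.   56.4]
x [96.1 13.3 -1.1] 97.07063857028157 7.895764642128956 y [-9.1 54.  -1.6] 54.73371381042169 9.554697561799765
D [[446.1, -178.8, 8.0], [418.0, -61.6, 7.1], [534.9, -35.4, 4.9], [562.6, -152.2, 7.1]] mean [ 490.4 -107.     6.8]
x [116.7  26.4  -1.5] 119.64541308870224 12.749266473371295 y [-27.9 117.   -1.6] 120.27183018442231 13.393359742999607
[[-0.924, 0.382, -0.0], [0.382, 0.924, -0.001], [-0.0, -0.001, -1.0]]
```

```bash
cat > h.py <<'E'
import numpy as np
from station import arm, optics, order
from scipy.spatial.transform import Rotation as R
def pose(yaw,tilt):
    """tool with y at yaw+90deg, tool z down then tilted about tool y (deg; + leans tips toward robot)"""
    return R.from_euler('z',yaw,degrees=True)*R.from_matrix(np.diag([-1.,1,-1]))*R.from_euler('y',tilt,degrees=True)
def delta(p,T,grasp=True):
    """p: wanted grasp point (5 mm behind TCP) in world; T: wanted tool rotation"""
    s=arm.get_state();C=R.from_rotvec(s["ee_rot"])
    p=np.array(p,float)+(T.apply([0,0,5]) if grasp else 0)
    d=p-s["tool_pos"]
    print("t",round(s["clock"],2),"q",np.round(s["joint_positions"],3).tolist(),"tcp",np.round(s["tool_pos"],1),"F",np.round(s["wrist_force"],1),"w",round(s["gripper_width"],3),"grip",round(s["grip_force"],1))
    print("rot",(C.inv()*T).as_rotvec().round(3),"shift now-axes",C.inv().apply(d).round(1),"shift after turn",T.inv().apply(d).round(1),"world",d.round(1))
E
python3 - <<'E'
from h import *
delta([489.3,80,160],pose(8.5,0))
E
```

```text
t 0.1 q [-1.22, 0.418, -0.01, 1.614, 0.005, 1.111, -0.053] tcp [238.5 577.3 218.9] F [ 0.2  0.3 -0.2] w 0.999 grip 0.0
rot [-0.001 -0.    -0.54 ] shift now-axes [-421.6 -363.8   64.3] shift after turn [-174.5 -528.9   63.9] world [ 250.8 -497.3  -63.9]
```

```bash
python3 nudge.py '[[1,0,0,0,0,0,-0.108],[1,0,0,0,0,0,-0.108],[1,0,0,0,0,0,-0.108],[1,0,0,0,0,0,-0.108],[1,0,0,0,0,0,-0.108],[1,-12.5,-37.8,0,0,0,0],[1,-12.5,-37.8,0,0,0,0],[1,-12.5,-37.8,0,0,0,0],[1,-12.5,-37.8,0,0,0,0],[1,-12.5,-37.8,0,0,0,0],[1,-12.5,-37.8,0,0,0,0],[1,-12.5,-37.8,0,0,0,0],[1,-12.5,-37.8,0,0,0,0],[1,-12.5,-37.8,0,0,0,0],[1,-12.5,-37.8,0,0,0,0],[1,-12.5,-37.8,0,0,0,0],[1,-12.5,-37.8,0,0,0,0],[1,-12.5,-37.8,0,0,0,0],[1,-12.5,-37.8,0,0,0,0]]' 
python3 - <<'E'
from h import *
delta([489.3,80,160],pose(8.5,45))
E
```

```text
clock: 1.68
tool_pos: [490.2, 78.1, 219.5]
ee_rot: [-0.233, 3.133, -0.0]
wrist_force: [0.8, 1.4, 0.3]
gripper_width: 0.999
grip_force: 0.0
t 1.68 q [-0.417, 0.187, 0.223, 1.933, -0.048, 1.026, 1.545] tcp [490.2  78.1 219.5] F [0.8 1.4 0.3] w 0.999 grip 0.0
rot [-0.     0.785 -0.   ] shift now-axes [ 4.2  2.  63.1] shift after turn [-41.6   2.   47.5] world [ -4.4   1.4 -63.1]
```

```bash
python3 nudge.py '[[1,0,0,0,0,0.112,0],[1,0,0,0,0,0.112,0],[1,0,0,0,0,0.112,0],[1,0,0,0,0,0.112,0],[1,0,0,0,0,0.112,0],[1,0,0,0,0,0.112,0],[1,0,0,0,0,0.113,0],[1,0,0,0,0,0,0]]' 
python3 - <<'E'
from h import *
delta([489.3,80,100],pose(8.5,45))
import cv2
c=optics.capture("wrist");cv2.imwrite("pics/w1.png",c["image"])
E
```

```text
clock: 2.35
tool_pos: [489.3, 80.1, 215.6]
ee_rot: [0.173, -2.337, 0.075]
wrist_force: [-0.5, -0.4, -1.3]
gripper_width: 1.001
grip_force: 0.0
t 2.35 q [-0.339, 0.699, 0.217, 1.418, -0.117, 1.84, 1.623] tcp [489.3  80.1 215.6] F [-0.5 -0.4 -1.3] w 1.001 grip 0.0
rot [-0.001 -0.014 -0.001] shift now-axes [-83.    0.   85.6] shift after turn [-81.7  -0.1  86.8] world [  -3.5   -0.6 -119.2]
```

View pics/w1.png

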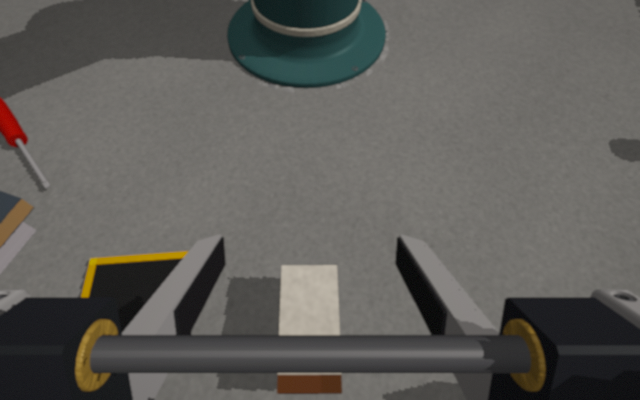

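The wrist view shows the sample at columns 280–340, centred between the fingers (225 and 400), with the dark lip at the bottom (310,383). I'll descend now.

```bash
python3 nudge.py '[[1,-27.7,0,28.5,0,0,0],[1,-27.7,0,28.5,0,0,0],[1,-27.7,0,28.5,0,-0.014,0],[1,-13,0,12,0,0,0],[1,0,0,0,0,0,0]]' 
python3 - <<'E'
from h import *
delta([489.3,80,45],pose(8.5,45))
E
```

```text
clock: 2.82
tool_pos: [487.8, 79.8, 80.7]
ee_rot: [0.175, -2.362, 0.072]
wrist_force: [-0.8, -0.2, 0.7]
gripper_width: 0.998
grip_force: 0.0
t 2.82 q [-0.33, 0.842, 0.199, 1.487, -0.139, 1.604, 1.635] tcp [487.8  79.8  80.7] F [-0.8 -0.2  0.7] w 0.998 grip 0.0
rot [-0.     0.012 -0.   ] shift now-axes [-26.   -0.   29.5] shift after turn [-26.3  -0.   29.2] world [ -2.   -0.4 -39.3]
```

```bash
python3 nudge.py '[[1,-13.1,0,14.7,0,0.012,0],[1,-13.1,0,14.7,0,0,0],[1,0,0,0,0,0,0],[0,0,0,0,0,0,0],[0,0,0,0,0,0,0],[0,0,0,0,0,0,0],[0,0,0,0,0,0,0],[0,0,0,0,0,0,0],[0,0,0,0,0,0,0],[0,0,0,0,0,0,0]]' 25
python3 - <<'E'
from h import *
delta([489.3,80,45],pose(8.5,45))
import cv2
c=optics.capture("side")["image"][120:300,160:400]
cv2.imwrite("pics/s1.png",cv2.resize(c,None,fx=3,fy=3,interpolation=cv2.INTER_CUBIC))
E
```

```text
clock: 3.65
tool_pos: [487.4, 79.7, 43.6]
ee_rot: [0.175, -2.354, 0.072]
wrist_force: [0.4, 0.0, 4.0]
gripper_width: 0.572
grip_force: 25.0
t 3.65 q [-0.325, 0.899, 0.192, 1.482, -0.146, 1.562, 1.639] tcp [487.4  79.7  43.6] F [0.4 0.  4. ] w 0.572 grip 25.0
rot [ 0.     0.003 -0.   ] shift now-axes [-0.3  0.1  2.6] shift after turn [-0.3  0.1  2.6] world [-1.6 -0.2 -2.1]
```

View pics/s1.png

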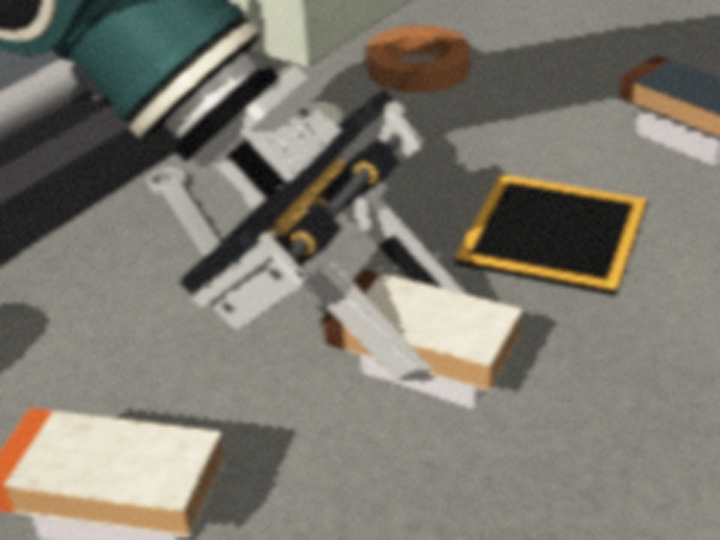

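The fingers clasp the sample around its middle at width 0.572 (54 mm), and the sample still lies on its rest. Lifting.

```bash
python3 nudge.py '[[0,10,0,-10,0,0,0],[0,20,0,-20,0,0,0],[0,20,0,-20,0,0,0],[0,20,0,-20,0,0,0],[0,15,0,-15,0,0,0],[0,0,0,0,0,0,0]]' 
python3 - <<'E'
from h import *
delta([490.4,-107,150],pose(-10.5,45))
E
```

```text
clock: 4.2
tool_pos: [488.5, 79.7, 168.0]
ee_rot: [0.175, -2.359, 0.071]
wrist_force: [-1.1, 0.3, -1.2]
gripper_width: 0.575
grip_force: 25.0
t 4.2 q [-0.337, 0.735, 0.212, 1.46, -0.124, 1.741, 1.628] tcp [488.5  79.7 168. ] F [-1.1  0.3 -1.2] w 0.575 grip 25.0
rot [-0.233  0.008  0.235] shift now-axes [   5.6 -183.8   35.7] shift after turn [ -38.2 -183.2   -7.6] world [  -1.6 -186.1  -21.6]
```

```bash
python3 nudge.py '[[0,0,-20,0,0,0,0],[0,0,-36,0,0,0,0],[0,0,-36,0,0,0,0],[0,0,-36,0,0,0,0],[0,0,-36,0,0,0,0],[0,0,-20,0,0,0,0],[0,0,0,0,-0.078,0.002,0.078],[0,0,0,0,-0.078,0.002,0.078],[0,0,0,0,-0.077,0.003,0.078],[0,0,0,0,0,0,0.12],[0,0,0,0,0,0,0.12],[0,0,0,0,0,0,0.12],[0,0,0,0,0,0,0.12],[0,0,0,0,0,0,0.12],[0,0,0,0,0,0,0.12],[0,0,0,0,0,0,0.12],[0,0,0,0,0,0,0.12]]' 
python3 nudge.py '[[0,0,0,0,0,0,0.12],[0,0,0,0,0,0,0.12],[0,0,0,0,0,0,0.12],[0,0,0,0,0,0,0.12],[0,0,0,0,0,0,0.12],[0,0,0,0,0,0,0.12],[0,0,0,0,0,0,0.12],[0,0,0,0,0,0,0.12],[0,0,0,0,0,0,0.12],[0,0,0,0,0,0,0.12],[0,0,0,0,0,0,0.12],[0,0,0,0,0,0,0.12],[0,0,0,0,0,0,0.12],[0,0,0,0,0,0,0.12],[0,0,0,0,0,0,0.12],[0,0,0,0,0,0,0.12],[0,0,0,0,0,0,0.12],[0,0,0,0,0,0,0.12],[0,0,0,0,0,0,0]]'
python3 - <<'E'
from h import *
delta([490.4,-107,90],pose(-10.5,45)*R.from_euler('z',np.pi))
import cv2
a=optics.capture("scene")["image"][60:260,180:420];b=optics.capture("side")["image"][80:280,200:440]
cv2.imwrite("pics/p1.png",cv2.resize(np.hstack([a,b]),(800,333),interpolation=cv2.INTER_CUBIC))
E
```

```text
clock: 5.62
tool_pos: [514.1, -102.2, 163.8]
ee_rot: [-1.295, -2.002, 0.381]
wrist_force: [0.6, -0.1, -0.1]
gripper_width: 0.573
grip_force: 25.0
clock: 7.2
tool_pos: [514.1, -102.1, 163.4]
ee_rot: [-2.822, 0.236, 1.176]
wrist_force: [-0.7, -0.3, -0.9]
gripper_width: 0.568
grip_force: 25.0
t 7.2 q [-0.443, 1.134, 1.167, 1.381, -0.602, 1.959, -0.937] tcp [ 514.1 -102.1  163.4] F [-0.7 -0.3 -0.9] w 0.568 grip 25.0
rot [0.002 0.005 0.016] shift now-axes [36.3  9.6 72.6] shift after turn [36.   9.2 72.7] world [-27.2  -4.3 -76.9]
```

View pics/p1.png

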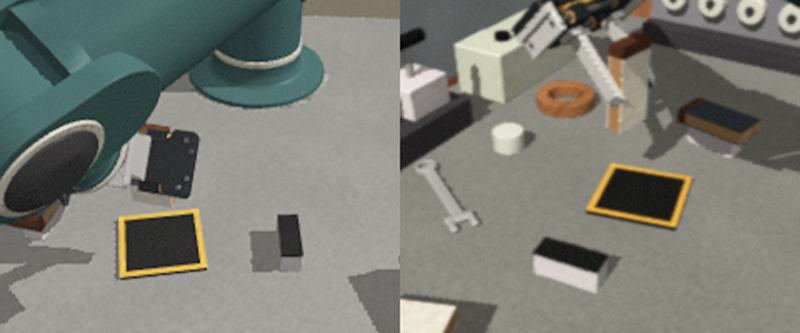

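Upright, dark lip on top, held above the pad; the grey sample is undisturbed in the side view at (720,120). Going down in steps.

```bash
python3 nudge.py '[[0,9,2.3,18.2,0.002,0.005,0.016],[0,9,2.3,18.2,0,0,0],[0,9,2.3,18.2,0,0,0],[0,9,2.3,18.1,0,0,0],[0,0,0,0,0,0,0]]'
python3 - <<'E'
from h import *
delta([490.4,-107,65],pose(-10.5,45)*R.from_euler('z',np.pi))
E
```

```text
clock: 7.72
tool_pos: [485.3, -105.7, 84.1]
ee_rot: [-2.822, 0.247, 1.173]
wrist_force: [-0.4, -0.4, -0.5]
gripper_width: 0.572
grip_force: 25.0
t 7.72 q [-0.455, 1.201, 1.125, 1.489, -0.657, 1.825, -0.914] tcp [ 485.3 -105.7   84.1] F [-0.4 -0.4 -0.5] w 0.572 grip 25.0
rot [-0.002  0.003  0.01 ] shift now-axes [17.2  0.5 14.7] shift after turn [17.2  0.3 14.8] world [  1.6  -0.6 -22.6]
```

```bash
python3 nudge.py '[[0,8.6,0.2,7.4,-0.002,0.003,0.01],[0,8.6,0.2,7.4,0,0,0],[0,0,0,0,0,0,0]]'
python3 - <<'E'
from h import *
delta([490.4,-107,63],pose(-10.5,45)*R.from_euler('z',np.pi))
import cv2
a=optics.capture("scene")["image"][110:240,220:380];c=optics.capture("side")["image"][120:250,260:420]
cv2.imwrite("pics/p2.png",cv2.resize(np.hstack([a,c]),(800,325),interpolation=cv2.INTER_CUBIC))
E
```

```text
clock: 7.97
tool_pos: [488.9, -106.7, 62.5]
ee_rot: [-2.831, 0.263, 1.169]
wrist_force: [0.4, -0.2, -0.6]
gripper_width: 0.573
grip_force: 25.0
t 7.97 q [-0.449, 1.23, 1.113, 1.482, -0.68, 1.802, -0.929] tcp [ 488.9 -106.7   62.5] F [ 0.4 -0.2 -0.6] w 0.573 grip 25.0
rot [ 0.001 -0.003 -0.003] shift now-axes [ 0.8 -0.   3.6] shift after turn [0.8 0.  3.6] world [-1.9  0.4 -3.1]
```

View pics/p2.png

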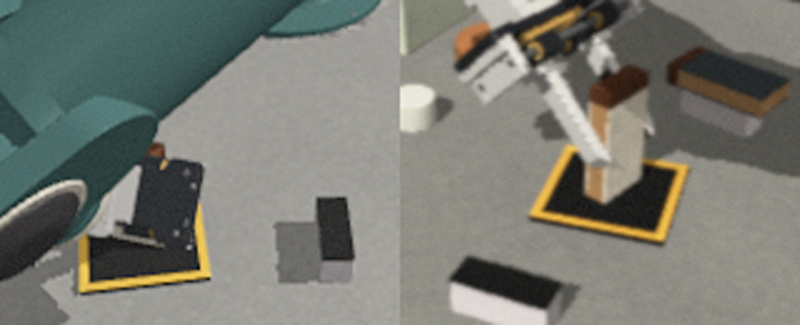

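The side view shows the sample upright over the pad, foot near (605,195), roughly central within the yellow border. I'll lower to contact in ~1 mm steps.

```bash
python3 nudge.py '[[0,0.5,0,1.8,0,0,0],[0,0.4,0,1.4,0,0,0],[0,0,0,0,0,0,0],[0,0,0,0,0,0,0]]'
python3 - <<'E'
from h import *
delta([490.4,-107,62],pose(-10.5,45)*R.from_euler('z',np.pi))
E
```

```text
clock: 8.4
tool_pos: [487.1, -106.7, 61.2]
ee_rot: [-2.832, 0.265, 1.168]
wrist_force: [0.5, 0.2, -1.0]
gripper_width: 0.575
grip_force: 25.0
t 8.4 q [-0.451, 1.23, 1.113, 1.488, -0.682, 1.798, -0.928] tcp [ 487.1 -106.7   61.2] F [ 0.5  0.2 -1. ] w 0.575 grip 25.0
rot [ 0.002 -0.004 -0.004] shift now-axes [ 1.8 -0.3  2.2] shift after turn [ 1.8 -0.3  2.2] world [-0.2  0.4 -2.8]
```

```bash
python3 nudge.py '[[0,0.7,0,0.7,0,0,0],[0,0.7,0,0.7,0,0,0],[0,0,0,0,0,0,0]]'
python3 nudge.py '[[0,0.7,0,0.7,0,0,0],[0,0,0,0,0,0,0]]'
```

```text
clock: 8.65
tool_pos: [487.1, -106.7, 58.9]
ee_rot: [-2.832, 0.265, 1.168]
wrist_force: [0.3, 0.1, -1.3]
gripper_width: 0.57
grip_force: 25.0
clock: 8.82
tool_pos: [487.1, -106.8, 58.6]
ee_rot: [-2.832, 0.266, 1.168]
wrist_force: [0.5, 0.4, 6.2]
gripper_width: 0.573
grip_force: 25.0
```

Contact felt (6 N). Releasing slowly, then backing out along the fingers.

```bash
python3 nudge.py '[[0.6,-0.3,0,-0.3,0,0,0],[0.63,0,0,0,0,0,0],[0.68,0,0,0,0,0,0],[0.75,0,0,0,0,0,0],[0.85,0,0,0,0,0,0],[0.9,0,0,0,0,0,0],[0.9,0,0,0,0,0,0]]'
python3 nudge.py '[[0.9,0,0,-5,0,0,0],[0.9,0,0,-10,0,0,0],[0.9,0,0,-20,0,0,0],[0.9,0,0,-20,0,0,0],[0.9,0,0,-20,0,0,0],[0.9,0,0,-20,0,0,0],[0.9,0,0,-15,0,0,0],[0.9,0,0,-10,0,0,0],[0.9,0,0,0,0,0,0],[0.9,0,0,0,0,0,0]]'
python3 - <<'E'
from h import *
import cv2
print(arm.get_state()["joint_positions"])
a=optics.capture("scene")["image"];c=optics.capture("side")["image"][110:260,230:430]
cv2.imwrite("pics/p3.png",np.hstack([cv2.resize(a[100:250,180:380],(400,300)),cv2.resize(c,(400,300))]))
E
```

```text
clock: 9.4
tool_pos: [487.1, -106.8, 58.5]
ee_rot: [-2.832, 0.265, 1.168]
wrist_force: [0.1, -0.4, -0.0]
gripper_width: 0.893
grip_force: 0.0
clock: 10.23
tool_pos: [570.5, -122.4, 144.2]
ee_rot: [-2.832, 0.265, 1.166]
wrist_force: [0.1, 0.2, -1.0]
gripper_width: 0.9
grip_force: 0.0
[-0.31663065  1.16604759  1.05522083  1.18742092 -0.60675482  1.98398175
 -1.05190282]
```

View pics/p3.png

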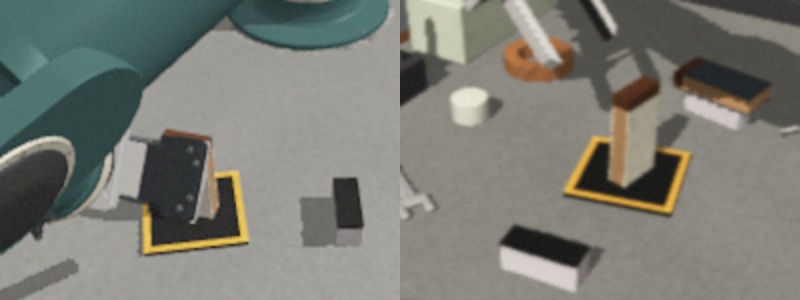

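The sample stands upright, lip on top, foot near the pad centre. In the side view it is at about (632,178), with the pad centre at about (628,172). The gripper is clear and the grey sample is in place.

```bash
python3 -c "
from station import arm, optics, order
print(order.job_done())"
```

```text
the job is handed in; nothing more can be done
None
```

I stood the white sample with the dark-brown lipping upright, lipping on top, near the centre of the check pad, let it go and backed the gripper clear, then handed the job in at about 10 s; the hand-in gave no verdict. The grey sample looked undisturbed in the last picture; the orange one was not in that view, but nothing came near it.

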